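# Put the pantry water filter back into service

### The arm

A 6-joint arm with a two-finger parallel gripper is mounted at the origin on the work surface. World frame = base frame: x ahead of the robot, y to its left, z up, the work surface at z = 0. Lengths are in m, angles in rad, forces in N, time in s.
With the tool pointing down it reaches from about 0.3 to 0.875 m from the base axis. Payload 4.2 kg.
Tool frame: the origin (TCP) lies at the very end of the fingers, on their centre line; the grasp point (between the pads) lies 19 mm behind it; z points along the fingers, y is the direction in which the jaws open and shut (so a half turn about z gives the same grasp; the last joint's range is limited). The gripper opens to 85 mm and grips with 20 to 120 N. Pads are 22 mm wide; open, the fingers measure 114 mm over their backs; the gripper's body (76 mm by 85 mm) begins 54 mm behind the grasp point. The pads swing forward as they close: fully open they stand 13 mm farther back than shut.
Start: joints at [1.3, 0.32, 1.565, -0, 1.257, -0.02], TCP at [0.143, 0.557, 0.231] pointing down, gripper open.
Joint ranges: [-3.11, 3.11], [-0.84, 2.01], [0.21, 2.61], [-1.34, 4.49], [0.05, 2.63], [-2.56, 2.56]. Speed limits (rad/s): [2.57, 2.57, 3.14, 3.14, 3.14, 3.14].

### API

Orientations are given as [roll, pitch, yaw] about the fixed x, y, z axes, in that order (R = Rz(yaw) Ry(pitch) Rx(roll)).
In Python, from plant import monitor, grab_frame, get_calibration, job_done gives the robot as it stands.
- The arm moves only by the tool apply_moves, never from a script. Its argument "commands" is a list of rows, each a list of 2 entries, a list of its own where there are three numbers: the shift along the tool's x, y, z in units of 30 mm (1.0 is 30 mm), then the turn, a rotation vector about the tool's x, y, z in rad. In form: [[[tx, ty, tz], [wx, wy, wz]], ...]. A call has 1 to 20 rows; each row shifts and turns the commanded pose from where the row before left it, along the tool's axes as they then stand; what a row does not reach is not made up. A row lasts 1/12 s, in which the tool goes at most 41.7 mm and 7.16 degrees, less where a joint would pass 70% of its speed; a pose out of reach is approached as far as the arm can. A call is refused whole if a number of a shift passes 1 or a number of a turn 0.125, either way. A call with a gripper value outside its range is refused whole. "hand" is the opening, from 0 (shut) to 1 (fully open), set as the call begins (left out, the last holds). The fingers move at their own pace and stop on an object; the grip force is fixed at half the most. Time passes only in rows, so rows that do not move let the fingers close. It gives the time, the measured TCP pose, the force and the opening at its end, in the units of the state.
- monitor.state(): the state, without advancing time (a new reading comes with each control period).
- grab_frame(name): name is "side" or "top" or "wrist"; returns the picture (384x512x3 uint8, red, green, blue); there is no depth.
- get_calibration(name): a dict with "vfov" (degrees; the focal length in pixels is half the picture's height over the tangent of half this angle, whatever the lens; pixels are square), "cx", "cy" (the principal point, pixels), "rvec" (rotation vector, rad) and "tvec" (3), from world to camera coordinates, as OpenCV has them. Camera axes: x right, y down, z forward; pixel columns grow to the right and rows downward; lengths in m; the calibration is good to about 2 mm. A picture is of the moment at which its call begins: read the wrist's pose just before it. get_calibration takes no time and is no camera call; for the wrist camera it gives the pose at the moment of the call.
- job_done(): hands the job in, once; it reports no verdict.
The state is a dict: "time_s": time; "joints": joint angles; "dq": joint speeds; "tau": joint torques, N m; "tool_pos": TCP position; "eef_rot": TCP orientation; "wrist_force": force on the tool from outside, world axes, zero at the start; "torque": the same for the moment, N m; "finger_gap": opening from 0.0 (shut) to 1.0 (fully open).
Only numpy, scipy, OpenCV 4.12 (cv2) and the standard library are available. Lean on these libraries where they do the work, as an engineer would, in place of code of your own. Each camera call takes 0.05 s, during which the arm holds its last target. There are 200 camera calls.

### The job

The water filter on the pantry counter has new cartridges: push its open drawer fully home until it seats, then press the round test button on top all the way down so that the leak-stop lever drops, and let the button up. Then lift the lever back, past upright, until it rests against its rear stop and stays up by itself, with the drawer still home. Leave the jar, the tin and the bowl standing where they are.

Things in the scene. Friction and masses are not known exactly. Their poses are not given: they have to be found in the camera images.
- filter_unit: water filter: low white housing fixed to the counter, 180 (its x) x 320 (y) x 110 mm high; origin centre of underside; x points from its front to its back (away from the robot), y to its left seen from the robot, z up. A grey deck on top, x -40 to +50, y -140 to +25 mm, rises to 136 mm and carries button and lever. The round gauge on the front is only looked at
- drawer_pull (a point): middle of the front face of the drawer's steel bar pull (70 mm along y, 16 mm high, 14 mm out from the white drawer front, which is 145 mm wide, from 24 to 100 mm above the counter). 74 mm above the counter, 75 mm to the left (+y) of the unit's origin; with the drawer home 116 mm in front of it. Axes as the unit's. Push along the unit's +x to close
- filter_drawer (a joint): how far the cartridge drawer is open, m: 0 home, up to 0.09 out to the front (unit's -x). Friction about 1 N; a spring detent from about 11 to 4 mm before home takes some 6 to 8 N to pass, after which the drawer is drawn in to 0 and held
- button_top (a point): centre of the top of the test button, round, black plastic, 36 mm across, in a flat steel collar on the deck, 10 mm to the right (-y) of the unit's origin; its top is 157 mm above the counter when not pressed
- test_button (a joint): how far the button is pressed, m: 0 up, 0.010 fully down. Spring: about 2 N to start, 5 to 6 N fully down; comes up by itself. Pressed fully it tips the raised lever forward past balance, so that the lever falls by its own weight; while held down it keeps the lever from going back
- lever_hinge (a point): point on the lever's hinge axis, which runs level along the unit's y: 95 mm to the right (-y) of the unit's origin, 123 mm above the counter, at the lever's middle. Axes as the unit's
- lever_grip (a point): middle of the lever's grip, on its centre line 85 mm from the hinge. The lever is a steel bar 115 mm long from hinge to tip, 16 mm wide along y, 12 mm thick; its last 56 mm is a darker grip 24 mm wide along y, 18 mm thick. Turns with the lever; axes are the unit's when the lever reads 0
- stop_lever (a joint): angle of the leak-stop lever, rad: 0 up, at its stop, leaning 0.18 back (unit's +x) past upright; 1.15 dropped, leaning 0.97 forward (-x, to the robot) of upright. Mass about 0.22 kg, almost no friction: let go above 0.18 it falls forward, below it falls back to 0 and stays. Lifting takes about 2 N at the grip
- jar: loose glass jar with a wooden lid, 84 mm across, 140 mm high, standing beside the unit; origin at the centre of its underside
- tin: loose tin can, 80 mm across, 110 mm high, standing on the other side of the unit; origin at the centre of its underside
- bowl: loose white bowl, 120 mm across, 50 mm high, standing before the unit's right half; origin at the centre of its underside

How it is judged:
By the outcome, as a careful person would: the job done as asked, in the order asked, and still so for the second after the job is handed in, with the robot touching nothing.
It also fails if it takes over 56 s, if anything falls off the work surface, if the arm or the gripper's body presses on something with over 40 N, if the wrist force passes 120 N, or if a joint passes its speed limit or range.

## Working session

There is one attempt and no reset: what is moved stays moved. The work goes in short steps, Python scripts to look and compute and a tool call to move; the robot and the scene stay as the last step left them, time stands still between calls to the robot, and variables do not carry over. Pictures are saved under pics/ and viewed, about 8 in all and at most 12, crops included, and the job is handed in when it is done.

Besides the shell and the picture viewer there is one more tool, called after ">>>" as name([rows], argument=value, ...), one row to a line, values as JSON. apply_moves: Moves the arm, as the interface text tells. Its arguments: {"type":"object","properties":{"commands":{"type":"array"},"hand":{"type":"number"}},"required":["commands"]}

```bash
mkdir -p pics; python3 - <<'E'
from plant import monitor, grab_frame, get_calibration
import cv2,numpy as np
print(monitor.state())
ims=[]
for n in("side","top"):
    print(n,get_calibration(n)); im=grab_frame(n)[:,:,::-1]; cv2.imwrite(f"pics/{n}0.png",im)
E
```

```text
{'time_s': 0.0, 'joints': array([ 1.29997811e+00,  3.20298259e-01,  1.56569996e+00, -4.39416201e-06,
        1.25740937e+00, -1.99960281e-02]), 'dq': array([ 0.00117709, -0.00243876,  0.00078962,  0.00167253,  0.00156812,
       -0.00057951]), 'tau': array([-5.96324608e-04, -4.15535009e+01, -2.34162444e+01, -4.15411193e-05,
        8.27663345e-03, -1.78917634e-05]), 'tool_pos': array([0.1425823 , 0.55653492, 0.23047049]), 'eef_rot': array([-3.13977799e+00, -3.21123894e-05,  2.89077179e+00]), 'wrist_force': array([0.06628872, 0.21659052, 1.11449881]), 'torque': array([ 0.02555308,  0.00687697, -0.0051817 ]), 'finger_gap': 0.9964314751066135}
side {'vfov': 48.36432199573004, 'cx': 258.977197306131, 'cy': 199.04606708581926, 'rvec': array([ 2.15030692, -0.55103611,  0.25849322]), 'tvec': array([-0.47446707,  0.30095658,  0.91610054])}
top {'vfov': 54.09503037294721, 'cx': 260.4435122711204, 'cy': 187.27966414890028, 'rvec': array([ 2.13520784, -2.13433996,  0.21096731]), 'tvec': array([0.02729258, 0.55345481, 1.11500215])}
```

View pics/top0.png

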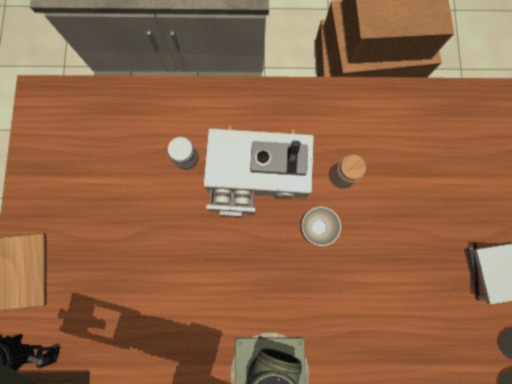

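View pics/side0.png

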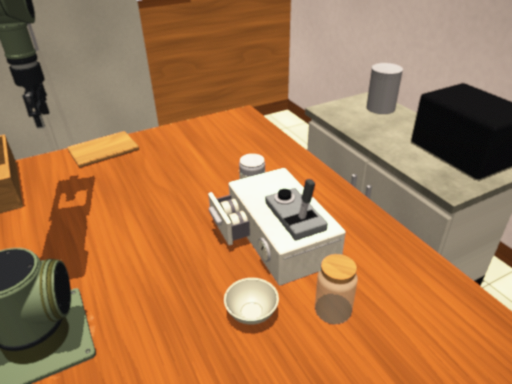

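The top view shows the unit at about x 205–313, y 130–195 px, with the button near (263,157), the lever near (294,156), and the open drawer's pull near (235,213). The bowl is at (321,226), the jar lid at (351,167) and the tin at (182,152). In the side view the lever is raised and the drawer is open.

```bash
cat > h.py <<'E'
import numpy as np,cv2
from plant import monitor, grab_frame, get_calibration
def cam(n):
    c=get_calibration(n); f=192/np.tan(np.radians(c["vfov"]/2))
    return np.array([[f,0,c["cx"]],[0,f,c["cy"]],[0,0,1]]),np.array(c["rvec"]),np.array(c["tvec"])
def onz(n,uv,z,c=None):
    K,r,t=c or cam(n); R=cv2.Rodrigues(r)[0]; o=-R.T@t
    d=R.T@np.linalg.inv(K)@np.array([uv[0],uv[1],1.]); return o+d*(z-o[2])/d[2]
def proj(n,P,c=None):
    K,r,t=c or cam(n); return cv2.projectPoints(np.array(P,float).reshape(-1,1,3),r,t,K,None)[0].reshape(-1,2)
E
python3 - <<'E'
from h import *
im=cv2.imread("pics/top0.png"); hsv=cv2.cvtColor(im,cv2.COLOR_BGR2HSV)
w=((hsv[...,1]<45)&(hsv[...,2]>170)).astype(np.uint8); w[:,:195]=0;w[:,330:]=0;w[:120]=0;w[197:]=0
cs,_=cv2.findContours(w,0,2);c=max(cs,key=cv2.contourArea)
pts=np.array([onz("top",p[0],.11)[:2] for p in c])
r=cv2.minAreaRect((pts*1000).astype(np.float32));print(r,cv2.boxPoints(r))
for nm,uv,z in(("button",(263,157),.157),("pull",(235,214),.074),("bowl",(321,226),.05),("jar",(351,167),.14),("tin",(182,150),.11)):print(nm,onz("top",uv,z))
big=cv2.resize(im[115:255,155:375],None,fx=3.6,fy=3.6,interpolation=cv2.INTER_CUBIC);cv2.imwrite("pics/topz.png",big)
s=cv2.imread("pics/side0.png");cv2.imwrite("pics/sidez.png",cv2.resize(s[145:335,200:365],None,fx=3.1,fy=3.1,interpolation=cv2.INTER_CUBIC))
E
```

```text
((624.9192504882812, 32.78276062011719), (315.3268737792969, 175.95916748046875), 86.39851379394531) [[ 527.20953 -119.04274]
 [ 702.8212  -130.09587]
 [ 722.62897  184.60826]
 [ 547.0173   195.66139]]
button [0.6216259  0.02197582 0.157     ]
pull [0.46768175 0.10410127 0.074     ]
bowl [ 0.43380196 -0.15694061  0.05      ]
jar [ 0.59717167 -0.2330822   0.14      ]
tin [0.65483358 0.2620183  0.11      ]
```

View pics/topz.png

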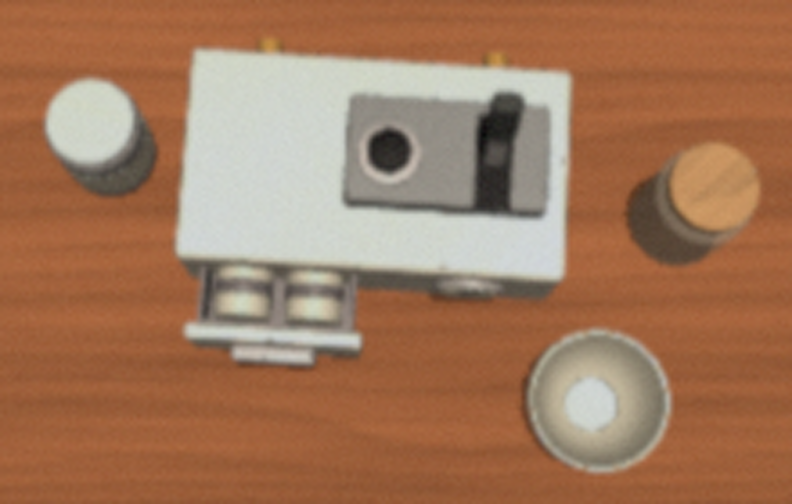

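View pics/sidez.png

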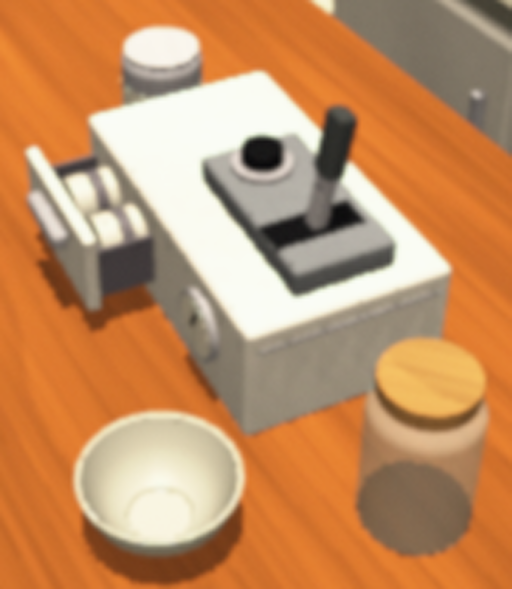

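The unit's centre is near (0.6235, 0.0325) with yaw about -0.063. The measured box is 315×176 mm against 320×180, and the button pixel agrees to within 3 mm. I'll close the gripper, turn the tool so its x lies along -unit x, and move in front of the pull.

>>> apply_moves([
  [[0,0,0],[0,0,-0.094]],
  [[0,0,0],[0,0,-0.094]],
  [[-0.3,-0.4,0],[0,0,0]],
  [[-0.56,-0.774,0],[0,0,0]],
  [[-0.56,-0.774,0],[0,0,0]],
  [[-0.56,-0.774,0],[0,0,0]],
  [[-0.56,-0.774,0],[0,0,0]],
  [[-0.56,-0.774,0],[0,0,0]],
  [[-0.56,-0.774,0],[0,0,0]],
  [[-0.56,-0.774,0],[0,0,0]],
  [[-0.56,-0.774,0],[0,0,0]],
  [[-0.56,-0.774,0],[0,0,0]],
  [[-0.56,-0.774,0],[0,0,0]],
  [[-0.56,-0.774,0],[0,0,0]],
  [[-0.56,-0.774,0],[0,0,0]],
  [[-0.56,-0.774,0],[0,0,0]],
  [[-0.56,-0.774,0],[0,0,0]],
  [[-0.56,-0.774,0],[0,0,0]],
  [[-0.4,-0.6,0],[0,0,0]],
  [[0,0,0],[0,0,0]],
], hand=0)

```text
time_s: 1.77
tool_pos: [0.3924, 0.159, 0.2311]
eef_rot: [-3.14, 0.0, 3.073]
wrist_force: [-0.4, 0.3, -0.9]
finger_gap: -0.002
```

>>> apply_moves([
  [[-0.2,-0.3,0.4],[0,0,0]],
  [[-0.25,-0.3,0.9],[0,0,0]],
  [[-0.25,-0.3,0.9],[0,0,0]],
  [[-0.25,-0.32,0.9],[0,0,0]],
  [[0,0,0.9],[0,0,0]],
  [[0,0,0.9],[0,0,0]],
  [[0,0,0.6],[0,0,0]],
  [[0,0,0.1],[0,0,0]],
  [[0,0,0],[0,0,0]],
])

```text
time_s: 2.52
tool_pos: [0.4163, 0.1239, 0.0625]
eef_rot: [-3.141, -0.003, 3.078]
wrist_force: [-0.1, 0.3, 1.1]
finger_gap: -0.0
```

```bash
cat > st.py <<'E'
from h import *
C=np.array([.6235,.0325]);a=-.063
def unit(p):
    d=np.array(p[:2])-C; return np.array([d[0]*np.cos(a)+d[1]*np.sin(a),-d[0]*np.sin(a)+d[1]*np.cos(a),p[2]])
E
python3 - <<'E'
from st import *
s=monitor.state();print(s["time_s"],unit(s["tool_pos"]),s["eef_rot"])
im=grab_frame("top")[:,:,::-1];t=cv2.resize(im[115:255,155:375],None,fx=2.6,fy=2.6,interpolation=cv2.INTER_CUBIC)
w=grab_frame("side")[:,:,::-1];w=cv2.resize(w[140:340,190:360],(309,364),interpolation=cv2.INTER_CUBIC)
cv2.imwrite("pics/a.png",np.hstack([cv2.copyMakeBorder(t,0,0,0,0,0)[:364],w[:,:228]]) if t.shape[0]>=364 else t)
E
```

```text
2.5167 [-0.2125033   0.07815346  0.06250556] [-3.14070538e+00 -3.05605091e-03  3.07809761e+00]
```

View pics/a.png

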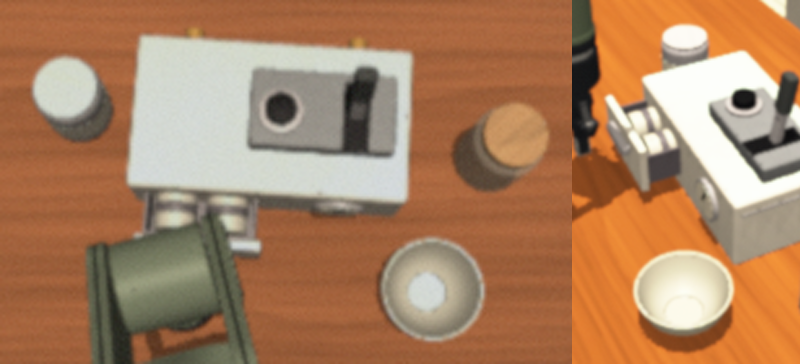

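The fingers are in front of the pull, with the drawer still open. I'll push now.

>>> apply_moves([
  [[-0.2,0,0],[0,0,0]],
  [[-0.2,-0.05,0],[0,0,0]],
  [[-0.2,-0.05,0],[0,0,0]],
  [[-0.2,0,0],[0,0,0]],
  [[-0.2,0,0],[0,0,0]],
  [[-0.2,0,0],[0,0,0]],
  [[-0.2,0,0],[0,0,0]],
  [[-0.2,0,0],[0,0,0]],
  [[-0.2,0,0],[0,0,0]],
  [[-0.2,0,0],[0,0,0]],
  [[-0.15,0,0],[0,0,0]],
  [[-0.1,0,0],[0,0,0]],
  [[0,0,0],[0,0,0]],
])

```text
time_s: 3.7
tool_pos: [0.4859, 0.1169, 0.0633]
eef_rot: [3.141, 0.001, 3.079]
wrist_force: [-0.2, 0.3, 0.3]
finger_gap: -0.0
```

```bash
python3 -c "
from st import *
s=monitor.state();print(s['time_s'],unit(s['tool_pos']),s['wrist_force'])"
```

```text
3.7 [-0.1426518   0.07556882  0.06331838] [-0.18655433  0.2729771   0.28701984]
```

>>> apply_moves([
  [[-0.1,0,0],[0,0,0]],
  [[-0.1,0,0],[0,0,0]],
  [[-0.1,0,0],[0,0,0]],
  [[-0.1,0,0],[0,0,0]],
  [[0,0,0],[0,0,0]],
])

```text
time_s: 4.12
tool_pos: [0.494, 0.1162, 0.0632]
eef_rot: [-3.141, -0.007, 3.078]
wrist_force: [-7.3, 1.4, 6.3]
finger_gap: 0.002
```

```bash
python3 -c "
from st import *
s=monitor.state();print(s['time_s'],unit(s['tool_pos']),s['wrist_force'])"
```

```text
4.1167 [-0.13448029  0.07537395  0.0631547 ] [-7.33682589  1.36039482  6.29418234]
```

>>> apply_moves([
  [[-0.1,0,0],[0,0,0]],
  [[-0.1,0,0],[0,0,0]],
  [[-0.1,0,0],[0,0,0]],
  [[0,0,0],[0,0,0]],
])

```text
time_s: 4.45
tool_pos: [0.5039, 0.1155, 0.0631]
eef_rot: [-3.141, -0.004, 3.079]
wrist_force: [-8.6, 0.9, 1.3]
finger_gap: 0.001
```

```bash
python3 -c "
from st import *
s=monitor.state();print(s['time_s'],unit(s['tool_pos']),s['wrist_force'])"
```

```text
4.45 [-0.12459993  0.07534508  0.0631497 ] [-8.57269013  0.88902904  1.27286568]
```

>>> apply_moves([
  [[-0.1,0,0],[0,0,0]],
  [[-0.1,0,0],[0,0,0]],
  [[0,0,0],[0,0,0]],
])

```text
time_s: 4.7
tool_pos: [0.5038, 0.1155, 0.063]
eef_rot: [-3.141, -0.018, 3.077]
wrist_force: [-20.4, 4.5, 16.0]
finger_gap: -0.0
```

```bash
python3 -c "
from st import *
s=monitor.state();print(s['time_s'],unit(s['tool_pos']),s['wrist_force'])"
```

```text
4.7 [-0.12467345  0.07525796  0.06298772] [-20.35430225   4.51755339  16.00247137]
```

It's against the hard stop: the position held steady while the force rose to 20 N. Next I'll back off, rise and go over the button.

>>> apply_moves([
  [[0.3,0,0],[0,0,0]],
  [[0.5,0,0],[0,0,0]],
  [[0.5,0,-0.3],[0,0,0]],
  [[0,0,-0.8],[0,0,0]],
  [[0,0,-0.9],[0,0,0]],
  [[0,0,-0.9],[0,0,0]],
  [[0,0,-0.9],[0,0,0]],
  [[-0.3,-0.2,-0.8],[0,0,0]],
  [[-0.8,-0.4,-0.3],[0,0,0]],
  [[-0.8,-0.4,0],[0,0,0]],
  [[-0.8,-0.4,0],[0,0,0]],
  [[-0.8,-0.4,0],[0,0,0]],
  [[-0.8,-0.4,0],[0,0,0]],
  [[-0.5,-0.4,0],[0,0,0]],
  [[-0.2,-0.2,0],[0,0,0]],
  [[0,0,0],[0,0,0]],
])

```text
time_s: 6.03
tool_pos: [0.6186, 0.0229, 0.2099]
eef_rot: [-3.141, 0.001, 3.077]
wrist_force: [-0.8, -0.6, 0.3]
finger_gap: -0.002
```

```bash
python3 - <<'E'
from st import *
s=monitor.state();print(s['time_s'],unit(s['tool_pos']),s['wrist_force'],s["eef_rot"])
c=cam("wrist");w=grab_frame("wrist")[:,:,::-1].copy();cv2.imwrite("pics/w.png",w);np.save("wc.npy",np.array(c,dtype=object),allow_pickle=True)
t=grab_frame("top")[:,:,::-1]; cv2.imwrite("pics/t2.png",t)
t=cv2.resize(t[115:255,155:375],(440,280),interpolation=cv2.INTER_CUBIC)
o=np.zeros((384,512+288,3),np.uint8);o[:,:512]=w;o[:280,512:]=t[:,80:368]
cv2.imwrite("pics/b.png",o)
E
```

```text
6.0333 [-0.00428678 -0.00988574  0.20986051] [-0.84171343 -0.55371389  0.2976496 ] [-3.14121141e+00  1.06455547e-03  3.07700429e+00]Traceback (most recent call last):
  File "<stdin>", line 3, in <module>
ValueError: could not broadcast input array from shape (3,3) into shape (3,)
```

```bash
python3 - <<'E'
from st import *
w=grab_frame("wrist")[:,:,::-1].copy()
t=grab_frame("top")[:,:,::-1]
t=cv2.resize(t[115:255,155:375],(440,280),interpolation=cv2.INTER_CUBIC)
o=np.zeros((384,512+288,3),np.uint8);o[:,:512]=w;o[:280,512:]=t[:,80:368]
c=cam("wrist")
ux=np.array([np.cos(a),np.sin(a)]);uy=np.array([-ux[1],ux[0]])
P=lambda x,y,z:[*(C+ux*x+uy*y),z]
for q in proj("wrist",[P(0,-.01,.157),P(-.04,.025,.136),P(-.04,-.14,.136),P(.05,.025,.136),P(.05,-.14,.136)],c):
    print(q);cv2.circle(o,(int(q[0]),int(q[1])),3,(0,0,255),1)
cv2.imwrite("pics/b.png",o)
E
```

```text
[253.75652397 215.60262613]
[298.72353184 157.6165367 ]
[ 87.31747263 157.24892645]
[293.46969496 257.78042663]
[106.28904687 257.44541148]
```

View pics/b.png

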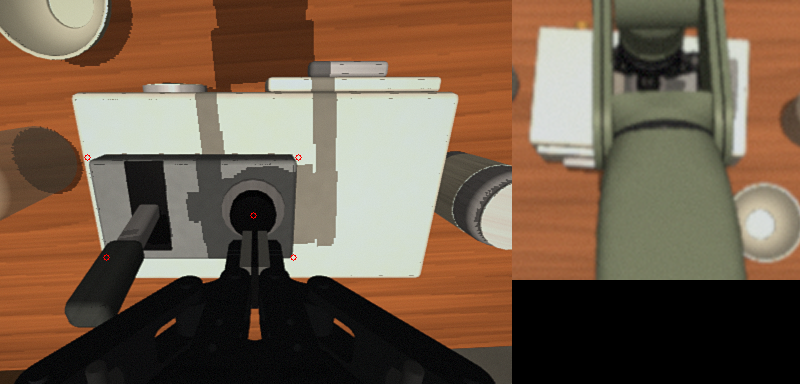

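The wrist view shows the drawer front closed, the button at (253,212) and the raised lever at (110,270). My projected deck corners match to a few pixels. I'll press the button.

>>> apply_moves([
  [[-0.12,0,0.3],[0,0,0]],
  [[0,0,0.5],[0,0,0]],
  [[0,0,0.4],[0,0,0]],
  [[0,0,0.3],[0,0,0]],
  [[0,0,0.15],[0,0,0]],
  [[0,0,0.1],[0,0,0]],
  [[0,0,0.1],[0,0,0]],
  [[0,0,0.1],[0,0,0]],
  [[0,0,0.1],[0,0,0]],
  [[0,0,0.1],[0,0,0]],
  [[0,0,0],[0,0,0]],
  [[0,0,0],[0,0,0]],
])

```text
time_s: 7.18
tool_pos: [0.6208, 0.0243, 0.147]
eef_rot: [3.141, 0.001, 3.079]
wrist_force: [-4.1, 1.0, 7.8]
finger_gap: -0.0
```

>>> apply_moves([
  [[0,0,0.1],[0,0,0]],
  [[0,0,0.05],[0,0,0]],
  [[0,0,0],[0,0,0]],
  [[0,0,0],[0,0,0]],
  [[0,0,0],[0,0,0]],
  [[0,0,0],[0,0,0]],
  [[0,0,0],[0,0,0]],
])

```text
time_s: 7.77
tool_pos: [0.6209, 0.0243, 0.1467]
eef_rot: [3.141, 0.004, 3.079]
wrist_force: [-10.7, 1.4, 27.1]
finger_gap: -0.001
```

```bash
python3 - <<'E'
from st import *
s=monitor.state();print(s['time_s'],s['tool_pos'],s['wrist_force'])
w=grab_frame("wrist")[:,:,::-1].copy()
t=grab_frame("side")[:,:,::-1]
o=np.zeros((384,512+288,3),np.uint8);o[:,:512]=w;o[:,512:]=cv2.resize(t[140:332,210:354],(288,384),interpolation=cv2.INTER_CUBIC)
cv2.imwrite("pics/c.png",o)
E
```

```text
7.7667 [0.62089712 0.02433983 0.14672843] [-10.65091999   1.42346756  27.12515564]
```

View pics/c.png

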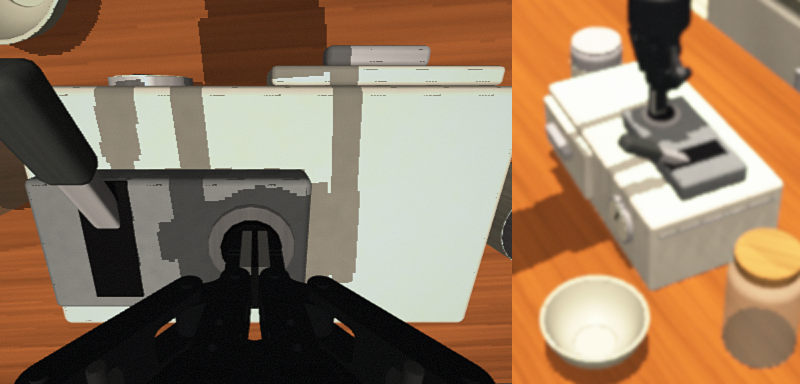

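The button is bottomed at z 0.147, which is the full 10 mm of travel. The lever has dropped forward and the drawer is still home. I'll release the button and move to the front of the lever tip.

>>> apply_moves([
  [[0,0,-0.2],[0,0,0]],
  [[0,0,-0.45],[0,0,0]],
  [[0,0,-0.6],[0,0,0]],
  [[0,0,-0.7],[0,0,0]],
  [[0,0,-0.7],[0,0,0]],
  [[0.4,0,0],[0,0,0]],
  [[0.7,0,0],[0,0,0]],
  [[0.7,-0.4,0],[0,0,0]],
  [[0.7,-0.6,0],[0,0,0]],
  [[0.7,-0.6,0],[0,0,0]],
  [[0.7,-0.6,0],[0,0,0]],
  [[0.5,-0.5,0],[0,0,0]],
  [[0.2,-0.2,0],[0,0,0]],
  [[0,0,0],[0,0,0]],
])

```text
time_s: 9.03
tool_pos: [0.4771, -0.0551, 0.221]
eef_rot: [-3.141, 0.001, 3.077]
wrist_force: [0.3, 0.9, -0.2]
finger_gap: 0.001
```

```bash
python3 - <<'E'
from st import *
s=monitor.state();print(s['time_s'],unit(s['tool_pos']),s['wrist_force'])
w=grab_frame("wrist")[:,:,::-1].copy()
t=grab_frame("side")[:,:,::-1]
o=np.zeros((384,512+288,3),np.uint8);o[:,:512]=w;o[:,512:]=cv2.resize(t[140:332,210:354],(288,384),interpolation=cv2.INTER_CUBIC)
ux=np.array([np.cos(a),np.sin(a)]);uy=np.array([-ux[1],ux[0]])
P=lambda x,y,z:[*(C+ux*x+uy*y),z]
for q in proj("wrist",[P(-.095,-.095,.188),P(-.09,-.083,.195),P(-.09,-.107,.195)]): cv2.circle(o,(int(q[0]),int(q[1])),3,(0,0,255),1)
cv2.imwrite("pics/d.png",o)
E
```

```text
9.0333 [-0.14057938 -0.09669218  0.22101238] [ 0.32958309  0.85712266 -0.15382992]
```

View pics/d.png

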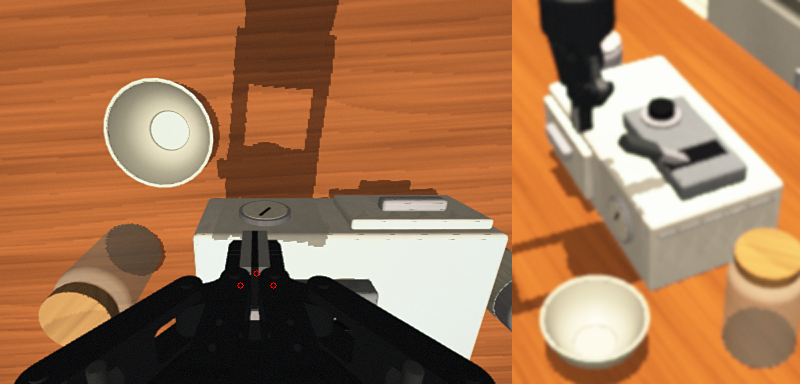

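The button is back up, the lever is dropped and the drawer is home. I'll come down in front of the tip, close in, and follow the lever's arc.

>>> apply_moves([
  [[0,0,0.4],[0,0,0]],
  [[0,0,0.6],[0,0,0]],
  [[0,0,0.5],[0,0,0]],
  [[0,0.05,0.27],[0,0,0]],
  [[-0.4,0,0],[0,0,0]],
  [[-0.4,0,0],[0,0,0]],
  [[-0.2,0,0],[0,0,0]],
  [[0,0,0],[0,0,0]],
  [[-0.1,0,-0.13],[0,0,0]],
  [[-0.1,0,-0.13],[0,0,0]],
  [[-0.1,0,-0.13],[0,0,0]],
  [[-0.1,0,-0.13],[0,0,0]],
  [[-0.14,0,-0.13],[0,0,0]],
  [[-0.14,0,-0.13],[0,0,0]],
  [[-0.14,0,-0.13],[0,0,0]],
  [[-0.14,0,-0.13],[0,0,0]],
  [[0,0,0],[0,0,0]],
])

```text
time_s: 10.55
tool_pos: [0.5381, -0.0566, 0.2004]
eef_rot: [-3.141, 0.004, 3.079]
wrist_force: [-2.2, 0.5, 0.8]
finger_gap: -0.002
```

```bash
python3 - <<'E'
from st import *
s=monitor.state();print(s['time_s'],unit(s['tool_pos']),s['wrist_force'])
t=grab_frame("side")[:,:,::-1]
cv2.imwrite("pics/e.png",cv2.resize(t[130:290,210:354],None,fx=3,fy=3,interpolation=cv2.INTER_CUBIC))
E
```

```text
10.55 [-0.07960518 -0.09433388  0.20036789] [-2.23229088  0.54663769  0.77770584]
```

View pics/e.png

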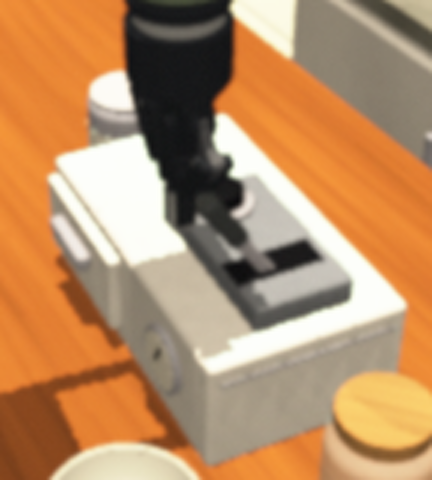

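The finger is under the lever tip with about 2 N, and the lever is rising. I'll continue along the arc.

>>> apply_moves([
  [[-0.14,0,-0.1],[0,0,0]],
  [[-0.14,0,-0.1],[0,0,0]],
  [[-0.14,0,-0.1],[0,0,0]],
  [[-0.14,0,-0.1],[0,0,0]],
  [[-0.14,0,-0.06],[0,0,0]],
  [[-0.14,0,-0.06],[0,0,0]],
  [[-0.14,0,-0.06],[0,0,0]],
  [[-0.14,0,-0.06],[0,0,0]],
  [[-0.14,0,-0.06],[0,0,0]],
  [[-0.14,0,-0.03],[0,0,0]],
  [[-0.14,0,-0.03],[0,0,0]],
  [[-0.12,0,-0.03],[0,0,0]],
  [[-0.12,0,-0.03],[0,0,0]],
  [[-0.1,0,0],[0,0,0]],
  [[-0.1,0,0],[0,0,0]],
  [[-0.1,0,0],[0,0,0]],
  [[-0.1,0,0],[0,0,0]],
  [[-0.1,0,0],[0,0,0]],
  [[-0.1,0,0],[0,0,0]],
  [[0,0,0],[0,0,0]],
])

```text
time_s: 12.27
tool_pos: [0.6082, -0.0608, 0.2234]
eef_rot: [3.141, 0.0, 3.079]
wrist_force: [-1.0, -0.2, -0.1]
finger_gap: 0.002
```

```bash
python3 - <<'E'
from st import *
s=monitor.state();print(s['time_s'],unit(s['tool_pos']),s['wrist_force'])
t=grab_frame("side")[:,:,::-1]
cv2.imwrite("pics/f.png",cv2.resize(t[130:290,210:354],None,fx=3,fy=3,interpolation=cv2.INTER_CUBIC))
E
```

```text
12.2667 [-0.0093484  -0.09406446  0.22337591] [-1.0303424  -0.16651421 -0.10779627]
```

View pics/f.png

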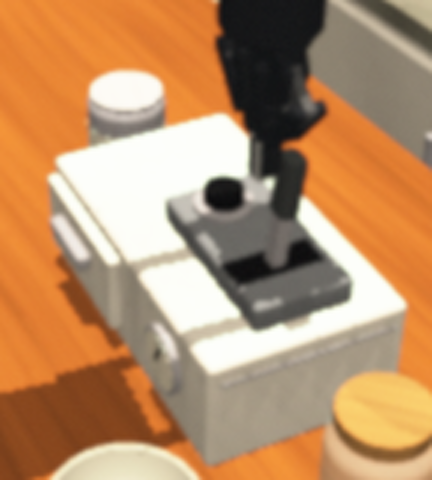

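>>> apply_moves([
  [[-0.1,0,0],[0,0,0]],
  [[-0.1,0,0],[0,0,0]],
  [[-0.1,0,0],[0,0,0]],
  [[-0.08,0,0],[0,0,0]],
  [[0,0,0],[0,0,0]],
])

```text
time_s: 12.73
tool_pos: [0.6188, -0.0615, 0.2234]
eef_rot: [3.141, -0.002, 3.079]
wrist_force: [-2.0, -1.3, 1.8]
finger_gap: -0.001
```

```bash
python3 -c "
from st import *
s=monitor.state();print(s['time_s'],unit(s['tool_pos']),s['wrist_force'])"
```

```text
12.7333 [ 0.00119285 -0.09409276  0.22341861] [-2.04884702 -1.28685605  1.82863028]
```

The finger touches the lever where its stop should be. I'll withdraw straight back and then away.

>>> apply_moves([
  [[0.15,0,0],[0,0,0]],
  [[0.4,0,0],[0,0,0]],
  [[0.7,0,0],[0,0,0]],
  [[0.8,0,-0.3],[0,0,0]],
  [[0.8,0,-0.3],[0,0,0]],
  [[0.8,0,-0.3],[0,0,0]],
  [[0.8,0.3,-0.3],[0,0,0]],
  [[0.8,0.8,0],[0,0,0]],
  [[0.8,0.8,0],[0,0,0]],
  [[0.3,0.8,0],[0,0,0]],
  [[0,0.9,0],[0,0,0]],
  [[0,0.9,0],[0,0,0]],
  [[0,0.9,0],[0,0,0]],
  [[0,0.9,0],[0,0,0]],
  [[0,0.9,0],[0,0,0]],
  [[0,0.9,0],[0,0,0]],
  [[0,0.9,0],[0,0,0]],
  [[0,0.9,0],[0,0,0]],
  [[0,0.5,0],[0,0,0]],
  [[0,0,0],[0,0,0]],
])

```text
time_s: 14.4
tool_pos: [0.4486, 0.2642, 0.2593]
eef_rot: [3.14, 0.0, 3.082]
wrist_force: [0.1, -0.3, -0.6]
finger_gap: -0.005
```

```bash
python3 - <<'E'
from st import *
s=monitor.state();print(s['time_s'],s['tool_pos'],s['wrist_force'])
k=grab_frame("top")[:,:,::-1];t0=cv2.imread("pics/top0.png")
d=cv2.absdiff(k,t0).max(2);print("diff bowl,jar,tin",[int((d[r]>40).sum()) for r in(np.s_[205:247,300:343],np.s_[150:190,328:370],np.s_[135:170,166:199])],"lever",int((d[136:180,280:312]>40).sum()))
s=grab_frame("side")[:,:,::-1]
t=cv2.resize(k[115:255,155:375],None,fx=2.2,fy=2.2,interpolation=cv2.INTER_CUBIC)
o=np.zeros((480,800,3),np.uint8);o[:308,:484]=t;o[:432,484:]=cv2.resize(s[150:340,209:348],(316,432),interpolation=cv2.INTER_CUBIC)
cv2.imwrite("pics/g.png",o)
E
```

```text
14.4 [0.44855192 0.26420973 0.25930351] [ 0.06330677 -0.2529763  -0.62728169]
diff bowl,jar,tin [0, 0, 0] lever 0
```

View pics/g.png

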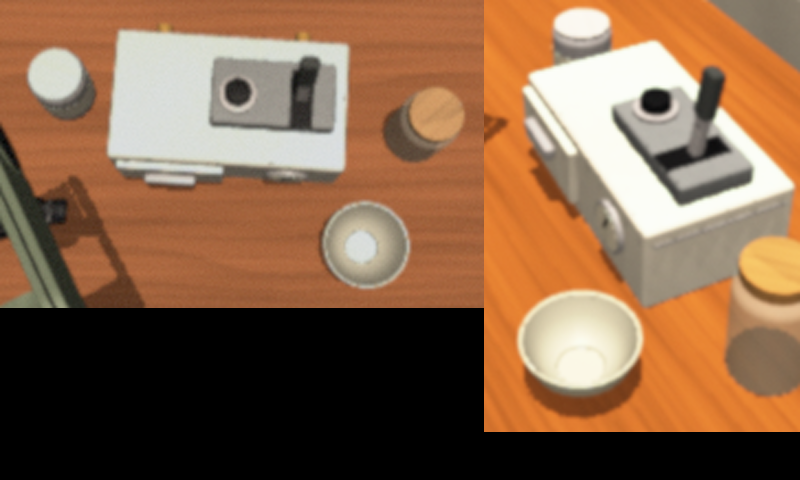

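Drawer is home, the button is up and the lever looks exactly as it did at the start. The jar, tin and bowl are pixel-identical to the first picture.

```bash
python3 -c "
from plant import job_done
print(job_done())"
```

```text
the job is handed in; nothing more can be done
None
```

The job is done as asked and handed in at about 14.5 s of the 56 s allowed.

- **Drawer:** I pushed it with the closed fingers, past the detent at about 7–9 N. It stopped hard where home should be: position held while the force rose to about 20 N.
- **Button:** I pressed it to z = 0.147 m, its full 10 mm of travel, with about 27 N at the bottom. The pictures show the lever dropped, and the button up again once released.
- **Lever:** I pushed it up along its arc from the front, past upright, until it met its rear stop, then let go.

In the final pictures, with the robot clear, the drawer is home, the button is up and the lever stands by itself. The lever, jar, tin and bowl areas of the top view show no pixel change from the first picture. No check failed. The largest mismatch was about 3 mm, between the button's position picked in the picture and the one worked out from the housing outline.

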